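# Take the scraper off its hook and clear the plate

## Task

Lift the straight-bladed scraper off its two-pronged hook on the tool rack, use its blade to sweep all four brass offcuts off the dark plate into the trough along the plate's near edge, then hang the scraper back on its free hook and let go. Do not touch the offcuts with the gripper. Leave the loupe standing where it is on the plate, and leave the round-footed lap on its hook and the calliper and other bench things where they are.

Things in the scene. Friction and masses are not known exactly. Their poses are not given: they have to be found in the camera images.
- rack: Grey steel tool rack fixed on the bench, left or right of the middle, 150 x 230 x 190 mm. Origin: underside, z up; x points from the prong tips to the open back frame, whose cross rail has its front face at x = 72 and top at z = 183. Its two hooks, at y = 60 and y = -60, carry the scraper and the lap, either way round.
- hook_a (a point): The rack's hook at y = 60: two level prongs, 8 mm thick, 25 mm either side of this point (42 free between), tops at this height (z 170), from the rail to x = -28, then bent up to tips at x = -34, top z 188. A tool hangs with its neck between the prongs, crossbar resting across both. Axes as the rack.
- hook_b (a point): The rack's other hook, at y = -60; same shape as hook_a.
- scraper: Straight-bladed scraper, 172 mm tall, 0.2-0.3 kg, hanging upright, blade about parallel to the rail, origin 60 over the bench. Origin: middle of the lower edge; z up, y along the blade. Blade 84 wide (y), 14 thick (x), z 0 to 47, 12 thick rubber lip. Neck 20 wide, 14 thick, z 45 to 110; crossbar 84 wide, 14 thick, z 110 to 122.
- grip (a point): Middle of the scraper's hold, 153 above its lower edge, same axes: a black upright block 30 wide (y), 22 thick (x), from 122 to 172 above the lower edge, taken from above.
- lap: Hand lap hanging on the rack's other hook, not to be moved: neck, crossbar, grip and heights as the scraper, but a round steel foot 80 mm in diameter and 30 high instead of the blade. Origin: centre of its underside.
- board: Sweeping board fixed on the bench, on the other side from the rack. Origin: underside below the plate's middle; z up, x away from the trough. Flat dark plate: x -100 to 100, y -150 to 150, top at z = 30. Curbs 6 thick, 10 above the plate, along both sides and the back (x = 100). The edge at x = -100, towards the robot, is open to the trough.
- trough (a point): Middle of the trough's floor, z = 4, axes as the board. The trough is part of the board: x -176 to -100, y -150 to 150 in the board's frame, floor 26 below the plate's top, outer rim at z = 34.
- slab: Brass offcut, flat block 34 x 24 x 10 mm, lying on the plate. Origin: centre of its underside.
- disc: Brass offcut, disc 28 mm in diameter and 10 mm thick, lying flat on the plate. Origin: centre of its underside.
- stub: Brass offcut, square bar end 36 mm long (along its y) and 14 mm square, lying on the plate. Origin: centre of its underside.
- angle: Brass offcut, flat L of 32 x 28 mm, 10 mm thick, lying on the plate. Origin: underside, at the middle of its outline.
- loupe: Black watchmaker's loupe, 34 mm in diameter and 45 mm high, 90 g, standing loose on the rear half of the plate among the offcuts; must stay upright where it is. Origin: centre of its underside.
- calliper: Calliper with a black display, about 190 mm long (its y), 70 mm wide over the jaws and 15 mm high, lying on the bench in front of the rack; not to be moved. Origin: underside of the beam near its middle.
- oil_bottle: Small amber bottle, 44 mm in diameter, 85 high, standing on the bench behind the rack and board; not to be moved. Origin: centre of its underside.
- parts_jar: Small jar, 56 mm in diameter, 50 high, standing behind the rack and board; not to be moved. Origin: centre of its underside.
- watch: Watch head on a grey cushion, 60 x 80 x 41 mm, at the back of the bench; not to be moved. Origin: centre of its underside.

How it is judged:
On the way, in this order (a step that is already met when the one before it is completed fails the run):
1. the scraper is lifted up and off its hook, clear of the prong tips (x of scraper in the frame of rack below -0.055 m and contact force between scraper and rack below 0.1 N and height (world z) of scraper above 0.02 m and contact force between the fingers and scraper above 1 N), for 0.1 s.
2. all four offcuts lie in the trough while the scraper is still held (x of slab in the frame of board between -0.178 and -0.098 m and y of slab in the frame of board between -0.153 and 0.153 m and z of slab in the frame of board between -0.002 and 0.033 m and x of disc in the frame of board between -0.178 and -0.098 m and y of disc in the frame of board between -0.153 and 0.153 m and z of disc in the frame of board between -0.002 and 0.033 m and x of stub in the frame of board between -0.178 and -0.098 m and y of stub in the frame of board between -0.153 and 0.153 m and z of stub in the frame of board between -0.002 and 0.033 m and x of angle in the frame of board between -0.178 and -0.098 m and y of angle in the frame of board between -0.153 and 0.153 m and z of angle in the frame of board between -0.002 and 0.033 m and contact force between the fingers and scraper above 1 N), for 0.2 s.
At the end, for the whole second after the job is handed in: All four offcuts lie in the trough (beyond the plate's open edge, inside the walls, origins below 33 mm over the bench), and the scraper hangs at rest on a hook of the rack: crossbar on both prongs behind the tips (height within 5 mm), upright within 0.1 rad, centred on the hook within 18 mm (x of slab in the frame of board between -0.178 and -0.098 m and y of slab in the frame of board between -0.153 and 0.153 m and z of slab in the frame of board between -0.002 and 0.033 m and x of disc in the frame of board between -0.178 and -0.098 m and y of disc in the frame of board between -0.153 and 0.153 m and z of disc in the frame of board between -0.002 and 0.033 m and x of stub in the frame of board between -0.178 and -0.098 m and y of stub in the frame of board between -0.153 and 0.153 m and z of stub in the frame of board between -0.002 and 0.033 m and x of angle in the frame of board between -0.178 and -0.098 m and y of angle in the frame of board between -0.153 and 0.153 m and z of angle in the frame of board between -0.002 and 0.033 m and z of scraper in the frame of rack between 0.055 and 0.065 m and x of scraper in the frame of rack between -0.026 and 0.068 m and angle between scraper's own z axis and vertical below 0.1 rad and (y of scraper in the frame of rack between -0.078 and -0.042 m or y of scraper in the frame of rack between 0.042 and 0.078 m) and linear speed of each of slab, disc, stub, angle, scraper below 0.02 m/s and angular speed of scraper below 0.2 rad/s); the robot touches nothing.
It fails at once if the gripper or arm touches an offcut (contact force between any of the arm, the fingers and slab above 0.5 N or contact force between any of the arm, the fingers and disc above 0.5 N or contact force between any of the arm, the fingers and stub above 0.5 N or contact force between any of the arm, the fingers and angle above 0.5 N).
It fails at once if the loupe is shifted by more than 12 mm or tipped (distance of loupe from where it was at the start of the episode above 0.012 m or angle between loupe's own z axis and vertical above 0.35 rad).
It fails at once if the lap is shifted on its hook by more than 30 mm or the calliper, bottle, jar or watch by more than 20 mm (distance of lap from where it was at the start of the episode above 0.03 m or distance of any of calliper, oil_bottle, parts_jar, watch from where it was at the start of the episode above 0.02 m).
It also fails if it takes over 58 s, if anything falls off the work surface, if the arm or the gripper's body presses on something with over 40 N, if the wrist force passes 120 N, or if a joint passes its speed limit or range.

## Robot

A 6-joint arm with a two-finger parallel gripper is mounted at the origin on the work surface. World frame = base frame: x ahead of the robot, y to its left, z up, the work surface at z = 0. Lengths are in m, angles in rad, forces in N, time in s.
With the tool pointing down it reaches from about 0.325 to 0.9 m from the base axis. Payload 6.1 kg.
Tool frame: the origin (TCP) lies midway between the tips of the shut fingers; the grasp point (between the pads) lies 19 mm behind it (ctrl.tcp_to_grasp is the z of the grasp point in the tool frame, in m); z points along the fingers, y is the line along which they close (so a half turn about z gives the same grasp; the last joint's range is limited). The gripper opens to 87 mm and grips with 3 to 60 N. Pads are 19 mm wide; open, the fingers measure 117 mm over their backs; the gripper's body (75 mm by 190 mm) begins 51 mm behind the grasp point.
Start: joints at [1.029, 0.22, 1.526, -0, 1.395, -0.126], TCP at [0.252, 0.572, 0.223] pointing down, gripper open.
Joint ranges: [-2.98, 2.98], [-0.91, 2.08], [0.09, 2.57], [-1.24, 4.39], [0.2, 2.65], [-2.68, 2.68]. Speed limits (rad/s): [2.57, 2.57, 3.01, 3.14, 3.14, 3.14].

## Interface

Orientations are given as a rotation vector (axis times angle).
In Python, from rig import status, cams, workorder, ctrl gives the robot as it stands.
- The arm moves only by the tool move_arm, never from a script. Its argument "targets" is one flat list of numbers, 4 for each row, row after row: the shift along the tool's x, y, z in m, then the turn about the tool's z in degrees. A call has 1 to 20 rows; each row is the pose to reach, as a shift and turn from the pose commanded when the call began, along the tool's axes at that moment; what a row does not reach only later rows make up. A row lasts 1/8 s, in which the tool goes at most 62.5 mm and 10.7 degrees, less where a joint would pass 70% of its speed; a pose out of reach is approached as far as the arm can. A call with a gripper value outside its range is refused whole. "grip" is the opening in per cent of the stroke, from 0 (shut) to 100 (fully open), set as the call begins (left out, the last holds). The fingers move at their own pace and stop on an object; "force" is the grip in N (left out, the last holds). Time passes only in rows, so rows that repeat a pose let the fingers close. It gives the time, the measured TCP pose, the force, the opening and the grip force at its end, in the units of the state.
- status.observe(): the state, without advancing time (a new reading comes with each control period).
- cams.capture(name): name is "scene" or "side" or "wrist"; returns (picture, depth): 480x640x3 uint8, red, green, blue; 480x640 float32, m along the optical axis (not along the pixel's ray), 0 where there is no reading.
- cams.camera_info(name): a dict with "K" (3x3 intrinsics, pixels), "k1" (the pictures are not rectified: a ray, as slopes to the right and down, at radius r is drawn at 1 + k1 r^2 times it, then the intrinsics apply), "R" (3x3) and "t" (3): a world point X has camera coordinates R X + t. Camera axes: x right, y down, z forward; pixel columns grow to the right and rows downward; lengths in m; the calibration is good to about 2 mm. A picture is of the moment at which its call begins: read the wrist's pose just before it. camera_info takes no time and is no camera call; for the wrist camera it gives the pose at the moment of the call.
- workorder.finish_job(): hands the job in; it is judged then, once.
The state is a dict: "time_s": time; "q": joint angles; "joint_vel": joint speeds; "joint_efforts": joint torques, N m; "position": TCP position; "orientation": TCP orientation; "wrist_force": force on the tool from outside, world axes, zero at the start; "wrist_torque": the same for the moment, N m; "grip_width": finger opening in m; "grasp_force": force on a finger pad.
Only numpy, scipy, OpenCV 4.12 (cv2) and the standard library are available. Lean on these libraries where they do the work, as an engineer would, in place of code of your own. Each camera call takes 0.05 s, during which the arm holds its last target. There are 200 camera calls.

## Working session

There is one attempt and no reset: what is moved stays moved. The work goes in short steps, Python scripts to look and compute and a tool call to move; the robot and the scene stay as the last step left them, time stands still between calls to the robot, and variables do not carry over. Pictures are saved under pics/ and viewed, at most 10 in all, crops included, and the job is handed in when it is done.

Besides the shell and the picture viewer there is one more tool, called as name(argument=value, ...), one argument or row to a line, values as JSON. move_arm: Moves the arm, as the interface text tells. Its arguments: {"type":"object","properties":{"targets":{"type":"array"},"grip":{"type":"number"},"force":{"type":"number"}},"required":["targets"]}

```bash
mkdir -p pics; ls
cat > h.py <<'E'
import numpy as np, cv2
from rig import status, cams, workorder, ctrl
def cap(n,fn=None):
    info=cams.camera_info(n); p,d=cams.capture(n)
    if fn: cv2.imwrite('pics/'+fn+'.png',p[:,:,::-1]); np.savez('pics/'+fn+'.npz',p=p,d=d,**{k:np.array(info[k]) for k in('K','k1','R','t')})
    return p,d,info
def world(info,uv,depth=None,z=None):
    K,R,t=np.array(info['K']),np.array(info['R']),np.array(info['t']); k=float(info['k1'])
    m=((np.array(uv,float)-K[:2,2])/[K[0,0],K[1,1]])
    u=m.copy()
    for _ in range(10): u=m/(1+k*(u@u))
    r=np.array([u[0],u[1],1.])
    c=-R.T@t; dr=R.T@r
    return c+dr*(depth if z is None else (z-c[2])/dr[2])
def cloud(info,d):
    K,R,t=np.array(info['K']),np.array(info['R']),np.array(info['t']); k=float(info['k1'])
    v,u=np.mgrid[0:480,0:640]; m=np.stack([(u-K[0,2])/K[0,0],(v-K[1,2])/K[1,1]],-1); s=m.copy()
    for _ in range(10): s=m/(1+k*(s**2).sum(-1,keepdims=True))
    c=np.concatenate([s,np.ones((480,640,1))],-1)*d[...,None]
    return (c-t)@R
E
python3 - <<'E'
from h import *
print(status.observe(), ctrl.tcp_to_grasp)
for n in('scene','side'):
    p,d,i=cap(n,n+'0'); print(n,i)
E
```

```text
pics
{'time_s': 0.0, 'q': array([ 1.02888101e+00,  2.21228852e-01,  1.52760485e+00, -3.05699739e-05,
        1.39471305e+00, -1.26103725e-01]), 'joint_vel': array([-8.23402210e-05,  3.16669675e-04,  2.48887863e-03,  1.35807123e-04,
       -3.04032514e-04, -7.05440800e-04]), 'joint_efforts': array([ 9.20130078e-04, -4.94626844e+01, -3.87362945e+01,  6.98933797e-02,
        5.74848172e-02, -1.53580490e-04]), 'position': array([0.25214835, 0.57119714, 0.22143889]), 'orientation': array([-6.48325151e-01, -3.07334090e+00,  2.91478328e-03]), 'wrist_force': array([-0.07198112,  0.18481442,  1.26988661]), 'wrist_torque': array([-0.00708564,  0.0277899 , -0.00449159]), 'grasp_force': 0.0, 'grip_width': 0.08700960667618854} -0.0187
scene {'K': array([[441.71485199,   0.        , 310.10234527],
       [  0.        , 441.71485199, 240.96102869],
       [  0.        ,   0.        ,   1.        ]]), 'k1': 0.013070428138289746, 'R': array([[ 0.35607404,  0.93442089, -0.00829918],
       [ 0.7294767 , -0.28350589, -0.62248546],
       [-0.58401628,  0.21559685, -0.78258736]]), 't': array([-0.20321659, -0.35777809,  1.24353649])}
side {'K': array([[457.98997787,   0.        , 326.41180625],
       [  0.        , 457.98997787, 245.04906887],
       [  0.        ,   0.        ,   1.        ]]), 'k1': -0.03699766158886207, 'R': array([[-0.95221461, -0.30529028,  0.00922883],
       [-0.19242934,  0.5761833 , -0.79434486],
       [ 0.23718827, -0.75816268, -0.60739697]]), 't': array([0.54592175, 0.24885587, 0.82327339])}
```

View pics/scene0.png

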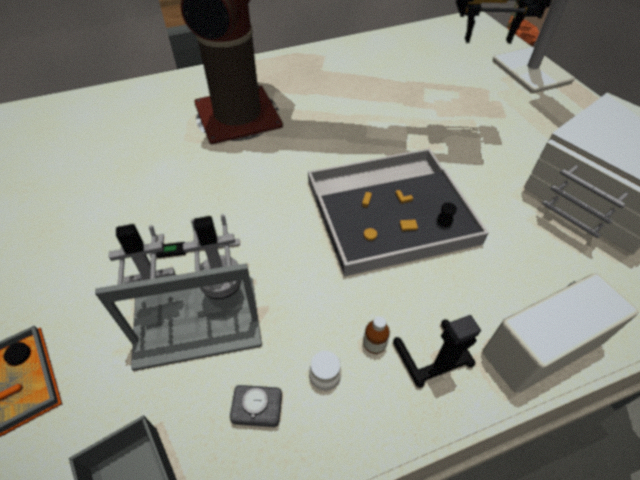

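View pics/side0.png

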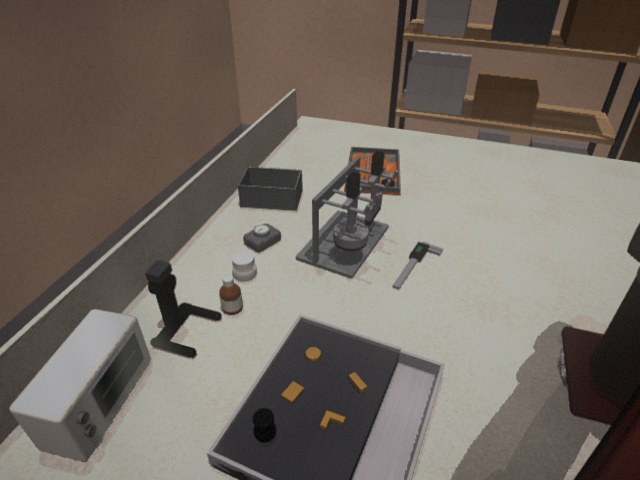

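The scene picture shows the rack on the robot's right (handles at about (130,238) and (205,230); the round lap foot at (222,285) belongs to the board-side tool, so the scraper is on the far −y hook). The board is on the left, offcuts at (370,234), (408,224), (367,198), (404,196), and the loupe at (447,213). I'll measure these next.

Run:
```python
from h import *
np.set_printoptions(precision=4,suppress=True)
for n in('scene0','side0'):
    f=np.load(f'pics/{n}.npz'); p,d=f['p'],f['d']; W=cloud(f,d)
    hsv=cv2.cvtColor(p,cv2.COLOR_RGB2HSV)
    m=((hsv[...,0]>8)&(hsv[...,0]<28)&(hsv[...,1]>150)&(hsv[...,2]>90)&(W[...,0]<0.85)&(W[...,0]>0.3)&(W[...,1]>0)&(W[...,1]<.6)&(W[...,2]<.06)).astype(np.uint8)
    k,l,s,c=cv2.connectedComponentsWithStats(m)
    for i in range(1,k):
        if s[i,4]>25:
            print(n,'off',s[i,4],c[i],world(f,c[i],z=.04), np.median(W[l==i],0))
    # tall black things
    blk=(hsv[...,2]<60)
    q=blk&(W[...,2]>.05)&(W[...,2]<.09)&(W[...,1]>.1)&(W[...,0]>.3)&(W[...,0]<.75)&(d>0)
    if q.any(): print('loupe',q.sum(),W[q].mean(0),W[q].min(0),W[q].max(0))
    # tops of handles z 0.225-.24
    q=(W[...,2]>.222)&(W[...,2]<.245)&(W[...,1]<.1)&(W[...,0]>.3)&(W[...,0]<.8)&(d>0)
    k,l,s,c=cv2.connectedComponentsWithStats(q.astype(np.uint8))
    for i in range(1,k):
        if s[i,4]>15: w=W[l==i]; print('top',s[i],c[i],w.mean(0),w.min(0),w.max(0))
    q=(W[...,2]>.176)&(W[...,2]<.19)&(W[...,1]<.1)&(W[...,0]>.3)&(W[...,0]<.8)&(d>0)&~blk
    k,l,s,c=cv2.connectedComponentsWithStats(q.astype(np.uint8))
    for i in range(1,k):
        if s[i,4]>8: w=W[l==i]; print('rail',s[i],w.mean(0),w.min(0),w.max(0), cv2.minAreaRect((w[:,:2]*1000).astype(np.float32)))
    # board rim
    q=(W[...,2]>.024)&(W[...,2]<.05)&(W[...,1]>.03)&(W[...,1]<.5)&(W[...,0]>.25)&(W[...,0]<.75)&(d>0)
    k,l,s,c=cv2.connectedComponentsWithStats(q.astype(np.uint8)); i=1+s[1:,4].argmax()
    w=W[l==i]; print('board',len(w),w.mean(0),cv2.minAreaRect((w[:,:2]*1000).astype(np.float32)))
a=np.load('pics/scene0.npz')['p'][140:280,300:495][:,:,::-1]
cv2.imwrite('pics/c1.png',cv2.resize(a,None,fx=4,fy=4,interpolation=cv2.INTER_CUBIC))
a=np.load('pics/scene0.npz')['p'][205:375,85:275][:,:,::-1]
b=np.load('pics/side0.npz')['p'][145:285,290:450][:,:,::-1]
a=cv2.resize(a,None,fx=2.6,fy=2.6,interpolation=cv2.INTER_CUBIC);b=cv2.resize(b,None,fx=1.8,fy=1.8,interpolation=cv2.INTER_CUBIC)
o=np.zeros((max(a.shape[0],b.shape[0]),a.shape[1]+b.shape[1],3),np.uint8);o[:a.shape[0],:a.shape[1]]=a;o[:b.shape[0],a.shape[1]:]=b
cv2.imwrite('pics/c2.png',o);print(o.shape)
```

```text
scene0 off 89 [402.7978 196.427 ] [0.4871 0.2526 0.04  ] [0.4898 0.2515 0.039 ]
scene0 off 74 [366.5405 198.3784] [0.4633 0.1752 0.04  ] [0.4665 0.1735 0.0435]
scene0 off 149 [408.0336 224.3758] [0.5637 0.2239 0.04  ] [0.5629 0.2243 0.0394]
scene0 off 113 [370.0354 233.4779] [0.5572 0.1386 0.04  ] [0.5561 0.1388 0.0391]
loupe 293 [0.601  0.3571 0.0724] [0.5616 0.2896 0.0501] [0.7293 0.5664 0.086 ]
top [193 215  21  17 275] [202.9855 222.56  ] [ 0.5778 -0.179   0.2299] [ 0.5626 -0.1949  0.222 ] [ 0.5875 -0.1626  0.2342]
top [115 223  22  17 283] [125.4523 230.8233] [ 0.5511 -0.2934  0.2297] [ 0.5363 -0.3092  0.222 ] [ 0.5602 -0.2785  0.2346]
rail [221 214   5   9  35] [ 0.5353 -0.1443  0.1832] [ 0.5305 -0.1481  0.176 ] [ 0.5391 -0.14    0.1887] ((534.822998046875, -144.1559295654297), (7.693191051483154, 8.221776962280273), 81.916748046875)
rail [190 218   3   8  15] [ 0.5261 -0.1966  0.1846] [ 0.5227 -0.1987  0.1785] [ 0.5288 -0.1941  0.1892] ((525.6361694335938, -196.55282592773438), (3.8781065940856934, 6.630743503570557), 76.50625610351562)
rail [148 225   7   8  38] [ 0.5149 -0.2
[... 4649 characters left out ...]
938  0.1764] [ 0.5287 -0.1863  0.1861] ((523.8344116210938, -189.6685333251953), (8.638236999511719, 6.547809600830078), 14.732738494873047)
rail [343 196  11  12  70] [ 0.5755 -0.1492  0.1795] [ 0.5677 -0.1675  0.1762] [ 0.584  -0.1335  0.184 ] ((577.3655395507812, -150.6177978515625), (33.33034896850586, 16.479753494262695), 83.11283874511719)
rail [365 205   5   5  19] [ 0.5314 -0.1393  0.1822] [ 0.527  -0.143   0.1767] [ 0.536  -0.1361  0.1873] ((531.6397094726562, -138.87939453125), (8.195649147033691, 6.960252285003662), 9.847857475280762)
board 20543 [0.5194 0.2319 0.0303] ((483.76617431640625, 228.6123504638672), (315.289306640625, 289.3230285644531), 84.22797393798828)
(442, 782, 3)
```

View pics/c1.png

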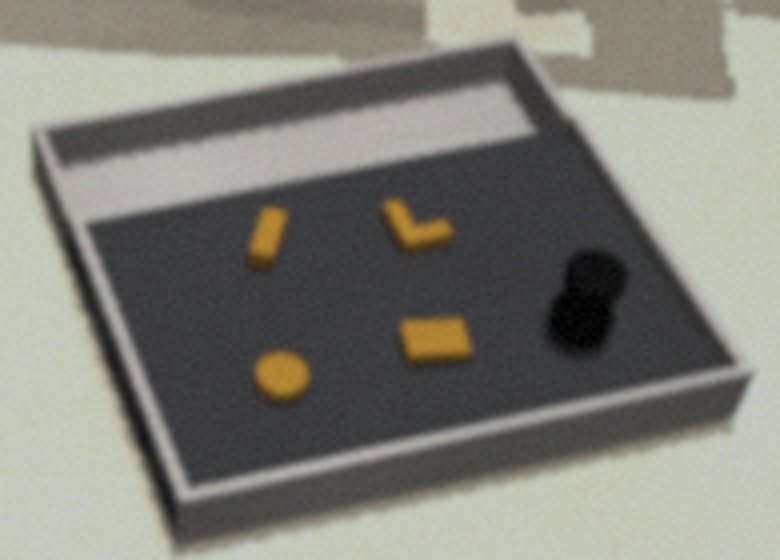

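View pics/c2.png

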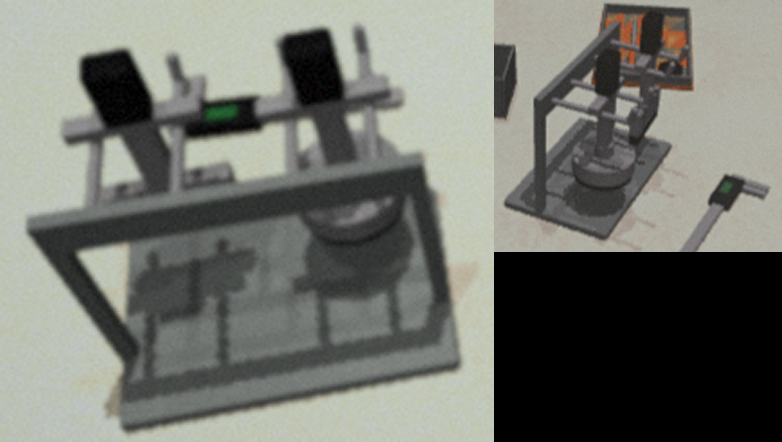

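The crops show all four offcuts well apart, with the loupe near the far-left curb. The scraper hangs on hook_b: its blade is visible below the left handle in the scene crop. Next I go above the scraper.

move_arm(
  targets=[0,0,-0.06,0,0,0,-0.109,0,-0.618,-0.669,-0.109,73,-0.618,-0.669,-0.109,73,-0.618,-0.669,-0.109,73,-0.618,-0.669,-0.109,73,-0.618,-0.669,-0.109,73,-0.618,-0.669,-0.109,73,-0.618,-0.669,-0.109,73,-0.618,-0.669,-0.109,73,-0.618,-0.669,-0.109,73,-0.618,-0.669,-0.109,73,-0.618,-0.669,-0.109,73,-0.618,-0.669,-0.109,73,-0.618,-0.669,-0.109,73,-0.618,-0.669,-0.109,73,-0.618,-0.669,-0.109,73,-0.618,-0.669,-0.109,73,-0.618,-0.669,-0.109,73,-0.618,-0.669,-0.109,73],
  grip=100,
)

```text
time_s: 2.6
position: [0.5475, -0.2887, 0.3318]
orientation: [2.348, 2.087, 0.0]
wrist_force: [-0.3, 0.2, 0.1]
grip_width: 0.0873
grasp_force: 0.0
```

```bash
cat >> h.py <<'E'
from scipy.spatial.transform import Rotation as Ro
def tool():
    s=status.observe(); R=Ro.from_rotvec(s['orientation']).as_matrix(); return s,np.array(s['position']),R
E
python3 - <<'E'
from h import *
np.set_printoptions(precision=4,suppress=True)
s,P,R=tool(); p,d,i=cap('wrist','w1')
print(s['time_s'],P,R,s['q'],'yaw y',np.degrees(np.arctan2(R[1,1],R[0,1])))
W=cloud(i,d)
for n,lo,hi in(('handle',.222,.245),('bar',.176,.19)):
    q=(W[...,2]>lo)&(W[...,2]<hi)&(d>0)
    k,l,st,c=cv2.connectedComponentsWithStats(q.astype(np.uint8))
    for j in range(1,k):
        if st[j,4]>150: w=W[l==j]; print(n,st[j],w.mean(0),cv2.minAreaRect((w[:,:2]*1000).astype(np.float32)))
E
```

```text
2.6 [ 0.5475 -0.2887  0.3318] [[ 0.1176  0.9931  0.0002]
 [ 0.9931 -0.1176  0.0001]
 [ 0.0001  0.0002 -1.    ]] [-0.6126  0.1595  1.3941  0.0002  1.5878 -0.4948] yaw y -6.751698258472719
handle [ 323   62   32   46 1363] [ 0.5733 -0.1781  0.2327] ((573.8854370117188, -177.6502685546875), (29.539400100708008, 22.068340301513672), 83.23359680175781)
handle [ 306  223   29   39 1052] [ 0.5473 -0.2906  0.2323] ((547.0426025390625, -291.62396240234375), (29.183513641357422, 22.00843048095703), 83.89595031738281)
bar [ 385   24   40  266 3586] [ 0.6277 -0.2358  0.1838] ((626.775146484375, -245.51531982421875), (230.72509765625, 11.460838317871094), 80.45164489746094)
bar [328  40  17  22 350] [ 0.5773 -0.1449  0.1832] ((577.73486328125, -144.9537811279297), (16.943748474121094, 13.140686988830566), 83.32341003417969)
bar [327 111  17  34 560] [ 0.5702 -0.2049  0.1831] ((570.30419921875, -205.20614624023438), (27.47707748413086, 13.814813613891602), 83.35490417480469)
bar [312 183  16  33 497] [ 0.5501 -0.2642  0.1832] ((549.7887573242188, -264.3822937011719), (27.877840042114258, 13.431279182434082), 83.4133529663086)
bar [313 262  15  11 153] [ 0.5429 -0.3284  0.1832] ((542.5087890625, -328.7002258300781), (11.25016975402832, 13.203815460205078), 83.60844421386719)
```

View pics/w1.png

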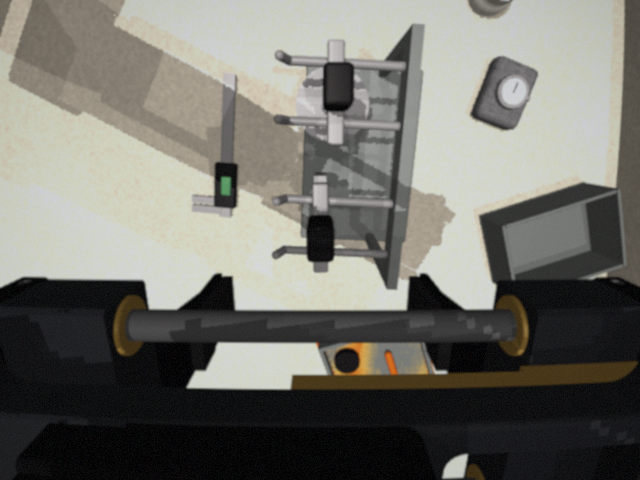

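The wrist view shows the scraper handle at (320,240), its crossbar across both prongs and the calliper well clear. I'll go down and grip, closing along the rack's x.

move_arm(
  targets=[-0.003,0,0.03,0,-0.003,0,0.07,0,-0.003,0,0.1,0,-0.003,0,0.12,0,-0.003,0,0.138,0,-0.003,0,0.138,0,-0.003,0,0.138,0],
)

```text
time_s: 3.52
position: [0.5478, -0.2932, 0.1948]
orientation: [2.348, 2.084, 0.001]
wrist_force: [-0.9, -0.6, 0.6]
grip_width: 0.0871
grasp_force: 0.0
```

move_arm(
  targets=[0,0,0,0,0,0,0,0,0,0,0,0,0,0,0,0,0,0,0,0,0,0,0,0,0,0,0,0,0,0,0,0],
  grip=0,
  force=45,
)

```text
time_s: 4.53
position: [0.5472, -0.2928, 0.1936]
orientation: [-2.35, -2.085, 0.0]
wrist_force: [-0.8, 0.3, 0.8]
grip_width: 0.0219
grasp_force: 45.0
```

move_arm(
  targets=[0,0,-0.01,0,0,0,-0.025,0,0,0,-0.04,0,0,0,-0.05,0,0,0,-0.05,0,0.001,-0.02,-0.05,0,0.002,-0.045,-0.05,0,0.004,-0.075,-0.05,0,0.005,-0.1,-0.05,0,0.005,-0.11,-0.05,0,0.005,-0.11,-0.05,0,0.005,-0.11,-0.05,0],
)

```text
time_s: 6.02
position: [0.4392, -0.275, 0.2436]
orientation: [2.349, 2.085, 0.0]
wrist_force: [-0.3, 0.1, -2.1]
grip_width: 0.0213
grasp_force: 45.0
```

Run:
```python
from h import *
np.set_printoptions(precision=4,suppress=True)
s,P,R=tool(); print(s['time_s'],P,'yaw y',np.degrees(np.arctan2(R[1,1],R[0,1])),s['wrist_force'],s['grasp_force'])
f=np.load('pics/scene0.npz');g=np.load('pics/side0.npz')
print(world(f,(445,220),z=.032),world(f,(448.7,207.5),z=.075))
bo=np.array([.5213,.2248]);a=np.radians(-5.8);B=np.array([[np.cos(a),-np.sin(a)],[np.sin(a),np.cos(a)]])
t=(a)-np.arctan2(R[1,1],R[0,1]);print('turn tool deg',-np.degrees(t))
for b in((.08,-.066),(-.02,-.066),(-.118,-.066),(.08,.008),(-.118,.008)):
    w=bo+B@b; print(b,w,'tool shift',R.T@(np.r_[w,0.33]-P))
```

```text
6.025 [ 0.4392 -0.275   0.2436] yaw y -6.81906885858845 [-0.3181  0.0612 -2.1178] 44.977161856368184
[0.5758 0.308  0.032 ] [0.5779 0.304  0.075 ]
turn tool deg -1.01906885858845
(0.08, -0.066) [0.5942 0.1511] tool shift [ 0.4414  0.1034 -0.0864]
(-0.02, -0.066) [0.4947 0.1612] tool shift [ 0.4397  0.0034 -0.0865]
(-0.118, -0.066) [0.3972 0.1711] tool shift [ 0.4379 -0.0946 -0.0865]
(0.08, 0.008) [0.6017 0.2247] tool shift [ 0.5154  0.102  -0.0864]
(-0.118, 0.008) [0.4047 0.2447] tool shift [ 0.5119 -0.0959 -0.0865]
```

move_arm(
  targets=[0.03,0,-0.02,0,0.07,0,-0.05,0,0.115,0,-0.08,0,0.16,0,-0.1,0,0.205,0.02,-0.1,-1,0.245,0.04,-0.1,-1,0.28,0.06,-0.1,-1,0.3,0.075,-0.1,-1,0.31,0.08,-0.1,-1,0.31,0.08,-0.1,-1,0.31,0.08,-0.1,-1],
)

```text
time_s: 7.4
position: [0.5546, 0.0228, 0.3435]
orientation: [2.332, 2.105, -0.001]
wrist_force: [-0.1, 1.0, -2.6]
grip_width: 0.022
grasp_force: 45.0
```

Run:
```python
from h import *
np.set_printoptions(precision=4,suppress=True)
s,P,R=tool(); p,d,f=cap('wrist','w2')
print(s['time_s'],P,'yaw y',np.degrees(np.arctan2(R[1,1],R[0,1])))
W=cloud(f,d); hsv=cv2.cvtColor(p,cv2.COLOR_RGB2HSV)
m=((hsv[...,0]>8)&(hsv[...,0]<28)&(hsv[...,1]>150)&(hsv[...,2]>90)&(W[...,0]<0.7)&(W[...,0]>0.4)&(W[...,1]>.05)&(W[...,2]<.06)&(W[...,2]>.02)).astype(np.uint8)
k,l,st,c=cv2.connectedComponentsWithStats(m)
for i in range(1,k):
    if st[i,4]>60: print('off',st[i],W[l==i].min(0),W[l==i].max(0))
q=(W[...,2]>.06)&(W[...,2]<.085)&(W[...,1]>.22)&(W[...,1]<.36)&(W[...,0]>.5)&(W[...,0]<.65)&(d>0)
if q.any(): w=W[q]; print('loupe',len(w),w.mean(0),cv2.minEnclosingCircle((w[:,:2]*1000).astype(np.float32)))
```

```text
7.4 [0.5546 0.0228 0.3435] yaw y -5.858177452484601
off [227   0  26  24 280] [0.4654 0.2452 0.0361] [0.497  0.2706 0.0439]
off [298  16  22  32 488] [0.5475 0.2093 0.0374] [0.5754 0.245  0.044 ]
off [220  73  28  23 283] [0.4472 0.1625 0.0397] [0.4788 0.1907 0.0474]
off [307  96  14  21 101] [0.549  0.1286 0.0386] [0.5668 0.152  0.0432]
```

View pics/w2.png

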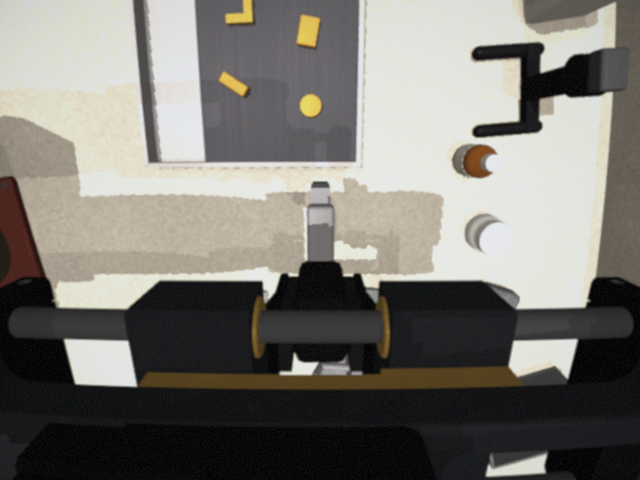

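The wrist view shows the board edges parallel to the image columns, so the blade lines up with the board. The offcuts lie at (310,105), (234,84), (308,30) and (240,12), which matches the estimates. First sweep lane: disc and stub.

move_arm(
  targets=[0.035,0.008,0,0,0.075,0.016,0,0,0.11,0.024,0.02,0,0.132,0.026,0.06,0,0.132,0.026,0.1,0,0.132,0.026,0.13,0,0.132,0.026,0.155,0,0.132,0.026,0.17,0,0.132,0.026,0.172,0,0.132,0.026,0.172,0,0.132,0.026,0.172,0],
)

```text
time_s: 8.82
position: [0.595, 0.1522, 0.1731]
orientation: [2.33, 2.105, 0.003]
wrist_force: [0.4, 0.5, -1.4]
grip_width: 0.0217
grasp_force: 45.0
```

Run:
```python
from h import *
np.set_printoptions(precision=4,suppress=True)
s,P,R=tool();print(s['time_s'],P,R[:,2],'yaw y',np.degrees(np.arctan2(R[1,1],R[0,1])),s['wrist_force'])
p,d,f=cap('side','s1')
a=p[260:480,200:480][:,:,::-1]; cv2.imwrite('pics/c3.png',cv2.resize(a,None,fx=2.7,fy=2.7,interpolation=cv2.INTER_CUBIC))
```

```text
8.825 [0.595  0.1522 0.1731] [ 0.0024  0.0003 -1.    ] yaw y -5.8292054447397 [ 0.4169  0.5005 -1.3692]
```

View pics/c3.png

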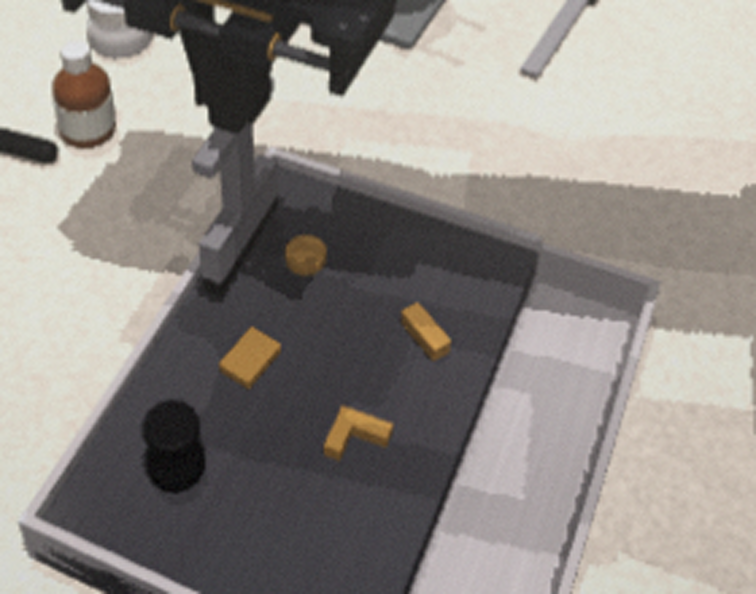

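The crop shows the blade at (230,240), behind the disc and just above the plate. I'll lower it the rest of the way and sweep.

move_arm(
  targets=[0,0,0.004,0,0,0,0.008,0,0,0,0.008,0],
)

```text
time_s: 9.25
position: [0.5943, 0.1522, 0.1636]
orientation: [2.331, 2.106, 0.0]
wrist_force: [-0.2, -0.8, -0.7]
grip_width: 0.0219
grasp_force: 45.0
```

move_arm(
  targets=[0,-0.008,0,0,0,-0.02,0,0,0,-0.032,0,0,0,-0.044,0,0,0,-0.056,0,0,0,-0.068,0,0,0,-0.08,0,0,0,-0.092,0,0,0,-0.104,0,0,0,-0.116,0,0,0,-0.128,0,0,0,-0.14,0,0,0,-0.152,0,0,0,-0.164,0,0,0,-0.176,0,0,0,-0.186,0,0,0,-0.196,0,0,0,-0.2,0,0,0,-0.2,0,0],
)

```text
time_s: 11.62
position: [0.3948, 0.1725, 0.1634]
orientation: [-2.331, -2.106, 0.0]
wrist_force: [-0.2, -0.2, -3.4]
grip_width: 0.0217
grasp_force: 45.0
```

Run:
```python
from h import *
np.set_printoptions(precision=4,suppress=True)
s,P,R=tool();print(s['time_s'],P,R[:,2],'yaw y',np.degrees(np.arctan2(R[1,1],R[0,1])),s['wrist_force'],s['grip_width'])
p,d,f=cap('side','s2')
a=p[260:480,200:480][:,:,::-1]; cv2.imwrite('pics/c4.png',cv2.resize(a,None,fx=2.7,fy=2.7,interpolation=cv2.INTER_CUBIC))
```

```text
11.625 [0.3948 0.1725 0.1634] [-0.0002 -0.     -1.    ] yaw y -5.810834555381874 [-0.1874 -0.2421 -3.3642] 0.021656960779463958
```

View pics/c4.png

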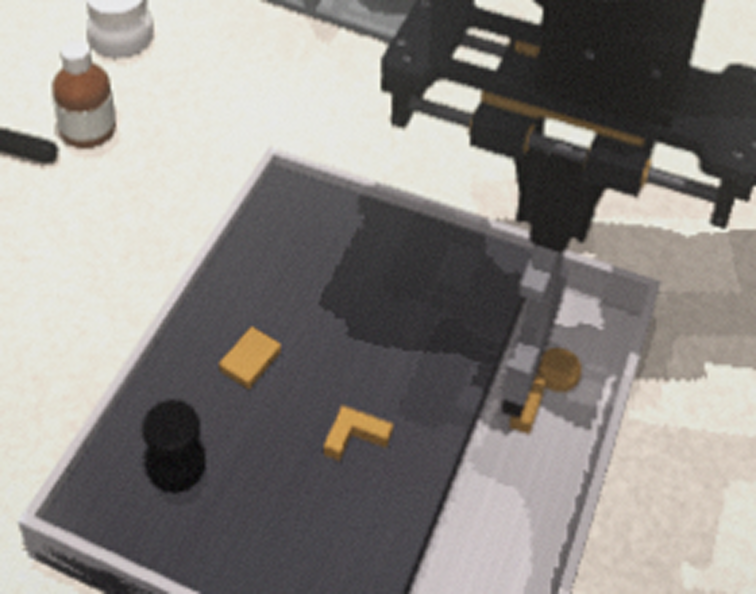

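The stub and disc are both in the trough at (525,405) and (558,370). The second lane takes the slab and the angle.

move_arm(
  targets=[0,0,-0.025,0,0,0,-0.06,0,0.02,0.03,-0.06,0,0.04,0.075,-0.06,0,0.06,0.12,-0.06,0,0.072,0.165,-0.06,0,0.072,0.195,-0.06,0,0.072,0.2,-0.06,0,0.072,0.2,-0.06,0,0.072,0.2,-0.03,0,0.072,0.2,-0.01,0,0.072,0.2,0,0,0.072,0.2,0,0,0.072,0.2,0,0],
)

```text
time_s: 13.42
position: [0.6014, 0.2239, 0.1639]
orientation: [2.331, 2.106, 0.001]
wrist_force: [-0.0, 0.2, -2.4]
grip_width: 0.0217
grasp_force: 45.0
```

move_arm(
  targets=[0,-0.008,0,0,0,-0.02,0,0,0,-0.032,0,0,0,-0.044,0,0,0,-0.056,0,0,0,-0.068,0,0,0,-0.08,0,0,0,-0.092,0,0,0,-0.104,0,0,0,-0.116,0,0,0,-0.128,0,0,0,-0.14,0,0,0,-0.152,0,0,0,-0.164,0,0,0,-0.176,0,0,0,-0.186,0,0,0,-0.196,0,0,0,-0.2,0,0,0,-0.2,0,0],
)

```text
time_s: 15.8
position: [0.4022, 0.2441, 0.1635]
orientation: [2.331, 2.106, 0.0]
wrist_force: [1.0, 0.7, -3.2]
grip_width: 0.0215
grasp_force: 45.0
```

Run:
```python
from h import *
np.set_printoptions(precision=4,suppress=True)
s,P,R=tool();print(s['time_s'],P,R[:,2],'yaw y',np.degrees(np.arctan2(R[1,1],R[0,1])),s['wrist_force'],s['grip_width'])
p,d,f=cap('side','s3')
a=p[260:480,200:480][:,:,::-1]; cv2.imwrite('pics/c5.png',cv2.resize(a,None,fx=2.7,fy=2.7,interpolation=cv2.INTER_CUBIC))
```

```text
15.8 [0.4022 0.2441 0.1635] [ 0. -0. -1.] yaw y -5.805760391061605 [ 0.951   0.7483 -3.245 ] 0.021544997273193846
```

View pics/c5.png

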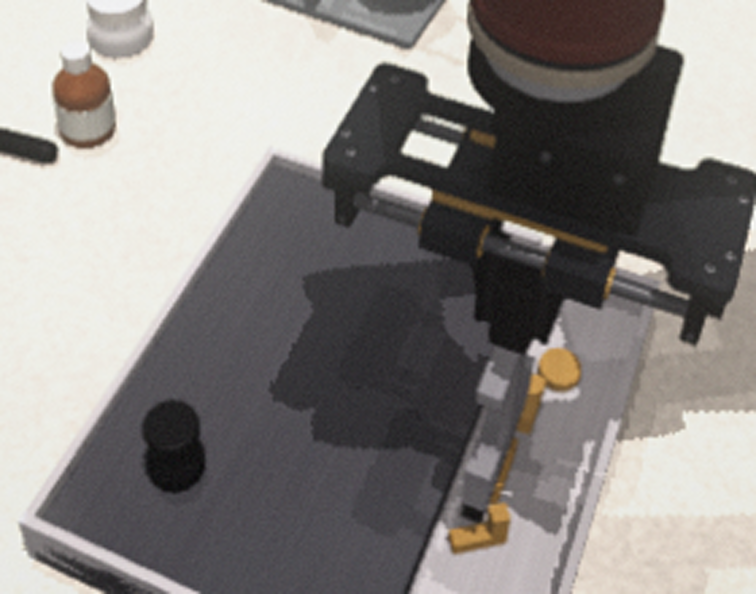

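The plate is empty except for the loupe. Angle, slab and stub are around the blade over the trough, partly hidden. I'll lift clear and check by numbers.

move_arm(
  targets=[0,0,-0.01,0,0,0,-0.03,0,0,0,-0.06,0,-0.01,0,-0.1,0,-0.05,0.0,-0.13,0,-0.09,0,-0.14,0,-0.13,0,-0.14,0,-0.17,0,-0.14,0,-0.2,0,-0.14,0,-0.21,0,-0.14,0,-0.21,0,-0.14,0],
)

```text
time_s: 17.23
position: [0.3814, 0.035, 0.304]
orientation: [2.333, 2.104, 0.001]
wrist_force: [0.4, 0.4, -2.5]
grip_width: 0.0221
grasp_force: 45.0
```

Run:
```python
from h import *
np.set_printoptions(precision=4,suppress=True)
bo=np.array([.5213,.2248]);a=np.radians(-5.8);B=np.array([[np.cos(a),-np.sin(a)],[np.sin(a),np.cos(a)]])
s,P,R=tool();print(s['time_s'],P,'yaw y',np.degrees(np.arctan2(R[1,1],R[0,1])),s['wrist_force'])
for n in('scene','side'):
    p,d,f=cap(n,n+'4'); W=cloud(f,d); hsv=cv2.cvtColor(p,cv2.COLOR_RGB2HSV)
    m=((hsv[...,0]>8)&(hsv[...,0]<28)&(hsv[...,1]>130)&(hsv[...,2]>80)&(W[...,0]<0.65)&(W[...,0]>0.3)&(W[...,1]>.05)&(W[...,1]<.42)&(W[...,2]<.06)).astype(np.uint8)
    k,l,st,c=cv2.connectedComponentsWithStats(m)
    for i in range(1,k):
        if st[i,4]>12: w=W[l==i]; b=np.c_[(w[:,:2]-bo)@B,w[:,2]]; print(n,st[i],'mean',b.mean(0),np.percentile(b,3,0),np.percentile(b,97,0))
p=np.load('pics/side4.npz')['p'];q=np.load('pics/scene4.npz')['p']
a=cv2.resize(p[320:480,280:440][:,:,::-1],None,fx=3,fy=3,interpolation=cv2.INTER_CUBIC);b=cv2.resize(q[145:235,300:410][:,:,::-1],(320,262),interpolation=cv2.INTER_CUBIC)
o=np.zeros((480,800,3),np.uint8);o[:,:480]=a;o[:262,480:]=b;cv2.imwrite('pics/c6.png',o)
```

```text
17.225 [0.3814 0.035  0.304 ] yaw y -5.911422396716217 [ 0.3908  0.3937 -2.5013]
scene [374 176  12   5  44] mean [-0.1195  0.0024  0.0258] [-0.1235 -0.0113  0.021 ] [-0.1164  0.0157  0.0295]
scene [391 176   8   5  26] mean [-0.1192  0.0408  0.0155] [-0.1287  0.0347  0.0076] [-0.0977  0.0483  0.0311]
scene [339 181  10   9  69] mean [-0.1324 -0.0829  0.0129] [-0.1445 -0.0926  0.0066] [-0.1239 -0.0729  0.0161]
scene [350 182  15   7  64] mean [-0.121  -0.0516  0.0163] [-0.127  -0.0666  0.0103] [-0.1171 -0.0365  0.0203]
side [390 389  25  31 312] mean [-0.1323 -0.0621  0.014 ] [-0.1473 -0.0888  0.0097] [-0.1211 -0.03    0.0178]
side [380 422  10  24 127] mean [-0.1245  0.0102  0.0247] [-0.1281 -0.0077  0.0127] [-0.1204  0.0227  0.0287]
side [367 447  21  17 190] mean [-0.1272  0.047   0.0168] [-0.1386  0.0372  0.0078] [-0.1129  0.0575  0.0313]
```

View pics/c6.png

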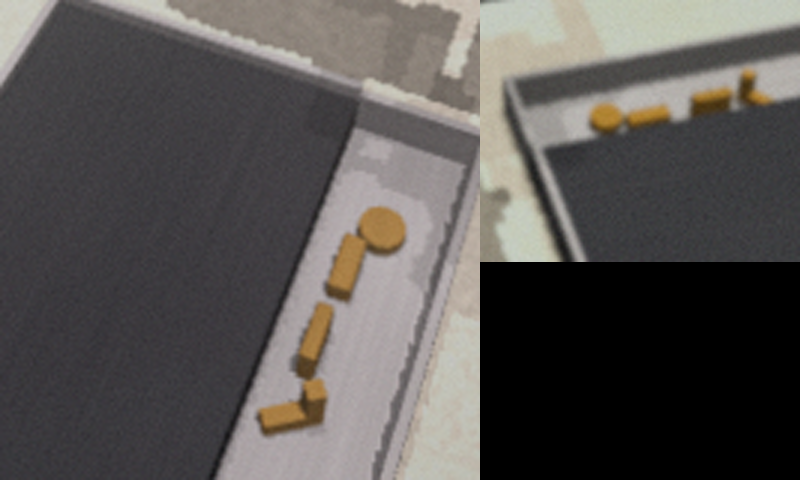

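The last look shows all four offcuts lying in the trough: disc (382,230), stub (347,265), slab on edge (315,338) and angle (300,405). Next I return to the front of hook_b.

move_arm(
  targets=[-0.03,0,0,0,-0.075,0.01,0,0,-0.12,0.02,0,0,-0.165,0.035,0,0,-0.21,0.05,0,0.5,-0.25,0.065,0.02,1,-0.28,0.08,0.04,1,-0.3,0.085,0.05,1,-0.303,0.085,0.05,1,-0.303,0.085,0.05,1,-0.303,0.085,0.05,1,-0.303,0.085,0.05,1],
)

```text
time_s: 18.82
position: [0.4353, -0.2743, 0.2543]
orientation: [2.348, 2.086, 0.0]
wrist_force: [0.9, -0.2, -2.2]
grip_width: 0.0217
grasp_force: 45.0
```

Run:
```python
from h import *
np.set_printoptions(precision=4,suppress=True)
s,P,R=tool();print(s['time_s'],P,'yaw y',np.degrees(np.arctan2(R[1,1],R[0,1])),R.T@(np.array([.5472,-.2928,.1936])-P))
rx=np.array([.9863,-.165,0]); print('line at -0.09,-0.05', [R.T@(np.array([.5472,-.2928,.2336])-k*rx-P) for k in(.1,.06)])
```

```text
18.825 [ 0.4353 -0.2743  0.2543] yaw y -6.771441882971834 [-0.0051  0.1132  0.0608]
line at -0.09,-0.05 [array([-0.0004,  0.0134,  0.0207]), array([-0.0023,  0.0534,  0.0207])]
```

move_arm(
  targets=[-0.001,0.02,0.01,0,-0.002,0.045,0.018,0,-0.003,0.07,0.018,0,-0.004,0.09,0.018,0,-0.005,0.105,0.018,0,-0.005,0.112,0.018,0,-0.005,0.112,0.018,0,-0.005,0.112,0.03,0,-0.005,0.112,0.042,0,-0.005,0.112,0.051,0,-0.005,0.112,0.056,0,-0.005,0.112,0.059,0,-0.005,0.112,0.061,0,-0.005,0.112,0.061,0,-0.005,0.112,0.061,0],
)

```text
time_s: 20.7
position: [0.5457, -0.2933, 0.1934]
orientation: [2.349, 2.085, 0.0]
wrist_force: [-2.4, 2.3, 3.9]
grip_width: 0.0219
grasp_force: 45.0
```

The wrist force flipped from −2 to +4 N at the original height, so the crossbar is resting on the prongs. I'll release and check.

move_arm(
  targets=[0,0,0,0,0,0,0,0,0,0,0,0,0,0,0,0,0,0,0,0,0,0,0,0],
  grip=100,
)

```text
time_s: 21.45
position: [0.5456, -0.2932, 0.1925]
orientation: [-2.35, -2.085, 0.0]
wrist_force: [-0.2, -0.2, 0.8]
grip_width: 0.0735
grasp_force: 0.0
```

move_arm(
  targets=[0,0,-0.015,0,0,0,-0.04,0,0,0,-0.08,0,0,0,-0.12,0,0,0,-0.138,0,0,0,-0.138,0,0,0,-0.138,0,0,0,-0.138,0],
)

```text
time_s: 22.45
position: [0.5449, -0.2927, 0.3283]
orientation: [-2.347, -2.083, 0.001]
wrist_force: [-0.0, 0.3, -0.3]
grip_width: 0.0872
grasp_force: 0.0
```

Run:
```python
from h import *
np.set_printoptions(precision=4,suppress=True)
s,P,R=tool(); p,d,i=cap('wrist','w5')
print(s['time_s'],P,s['grip_width'],s['wrist_force'])
W=cloud(i,d)
for n,lo,hi in(('handle',.222,.245),('bar',.176,.19)):
    q=(W[...,2]>lo)&(W[...,2]<hi)&(d>0)
    k,l,st,c=cv2.connectedComponentsWithStats(q.astype(np.uint8))
    for j in range(1,k):
        if st[j,4]>130: w=W[l==j]; print(n,st[j],w.mean(0),cv2.minAreaRect((w[:,:2]*1000).astype(np.float32)))
bo=np.array([.5213,.2248]);a=np.radians(-5.8);B=np.array([[np.cos(a),-np.sin(a)],[np.sin(a),np.cos(a)]])
p,d,f=cap('side','s5'); W=cloud(f,d); hsv=cv2.cvtColor(p,cv2.COLOR_RGB2HSV)
m=((hsv[...,0]>8)&(hsv[...,0]<28)&(hsv[...,1]>130)&(hsv[...,2]>80)&(W[...,0]<0.65)&(W[...,0]>0.3)&(W[...,1]>.05)&(W[...,1]<.42)&(W[...,2]<.06)).astype(np.uint8)
k,l,st,c=cv2.connectedComponentsWithStats(m)
for j in range(1,k):
    if st[j,4]>12: w=W[l==j]; print(st[j],((w[:,:2]-bo)@B).mean(0),w[:,2].max())
```

```text
22.45 [ 0.5449 -0.2927  0.3283] 0.08722939847273992 [-0.0153  0.3133 -0.3238]
handle [ 326   55   32   47 1417] [ 0.5731 -0.1784  0.2325] ((573.3986206054688, -178.11793518066406), (29.59198760986328, 21.600202560424805), 83.09719848632812)
handle [ 308  220   29   39 1072] [ 0.5459 -0.291   0.2324] ((545.9387817382812, -292.06927490234375), (28.924406051635742, 21.6828556060791), 83.15475463867188)
bar [ 389   17   41  271 3701] [ 0.6276 -0.236   0.1838] ((626.787353515625, -245.26800537109375), (231.31712341308594, 11.400538444519043), 80.45128631591797)
bar [331  33  17  22 370] [ 0.5775 -0.1446  0.1832] ((577.6842651367188, -144.52716064453125), (16.648059844970703, 13.119789123535156), 83.18269348144531)
bar [277  43  16  15 155] [ 0.5335 -0.1444  0.185 ] ((533.0859375, -143.8925018310547), (7.896996021270752, 11.200840950012207), 70.65355682373047)
bar [330 105  18  35 592] [ 0.5702 -0.205   0.1832] ((570.3383178710938, -205.4031219482422), (27.10927963256836, 14.385765075683594), 83.13949584960938)
bar [314 179  16  34 524] [ 0.5489 -0.2647  0.183 ] ((548.9005126953125, -265.0786437988281), (28.162860870361328, 13.378377914428711), 83.01022338867188)
bar [315 259  15  11 162] [ 0.5418 -0.3282  0.1832] ((541.7357177734375, -328.33050537109375), (10.751523971557617, 13.13008975982666), 83.92440795898438)
[390 389  25  29 300] [-0.1323 -0.0627] 0.0190393888777431
[380 422  11  19 108] [-0.1247  0.0077] 0.02967892479049667
[367 445  21  19 179] [-0.1266  0.0466] 0.032450937263887904
```

The scraper hangs where it started, at the same height, and the lap has not moved. The offcuts are still in the trough and the gripper is clear, so I'm handing in.

```bash
python3 -c "
from rig import workorder
print(workorder.finish_job())"
```

```text
the job is handed in; nothing more can be done
None
```

The job is handed in at about 22.5 s of the 58 s: all four offcuts are in the trough, the scraper hangs released on its own hook, and the lap stayed put; I saw no sign that the loupe or the other bench things moved, though I did not re-measure them. No verdict came back.

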